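# Scrap the worn punch and shut the punch box

### The job

The worn leather punch with the red handle has to go: slide back the blue cover of the wooden punch box, take the red punch out and drop it in the grey scrap crate, then slide the cover fully shut again. Leave the black-handled punch lying where it is in the box, and do not disturb the other things on the bench.

Things in the scene. Friction and masses are not known exactly. Their poses are not given: they have to be found in the camera images.
- punch_box: Light wooden box fixed to the bench, 190 (x) x 190 (y) x 56 high mm, walls 9 mm, inner floor 6 mm up, inner room 172 x 172 mm, no partitions. Origin: centre of underside. Both punches lie on its floor along its y, about 37 mm either side of the middle (sides vary). The cover slides out over the -y end; stop wall at +y. Side rails (top at 56 mm) overhang the cover 6 mm.
- cover (a joint): Slide of the blue flat cover (171 x 174 x 6 mm, top 49 mm above the bench), in m: 0 = fully shut against the stop at the box's +y end, 0.15 = fully open, moved to the box's -y (150 mm at the +y end are then uncovered). It starts partly open, stays where it is left and takes 2 to 4 N to move.
- cover_grip (a point): Centre of the white grip ridge on the middle of the cover: 64 mm along the box's x, 16 mm thick along its y, standing 25 mm above the cover top (from 49 to 74 mm above the bench). This point is 61.5 mm above the bench; its axes are those of the box. With the cover shut it is 1 mm to -y of the box's centre.
- worn_punch: Worn punch with RED square handle, to be scrapped; loose, 0.14 kg, 114 mm long along its own y: handle 20 x 70 x 20 mm from y = -13 to +57 mm, then a round steel shank of 12 mm diameter to y = -57. Origin: on its underside (10 mm below its axis) at mid-length, near its centre of mass. Its handle end points to the box's +y; its y axis is within 0.06 rad of the box's.
- worn_punch_mid (a point): On the red punch's axis at mid-length, 10 mm above the body's origin.
- good_punch: Good punch with BLACK square handle, same shape and axes as the worn one; it stays in the box.
- good_punch_mid (a point): On the black punch's axis at mid-length, 10 mm above the body's origin.
- scrap_crate: Grey slatted plastic crate fixed on the bench, 180 (x) x 150 (y) x 80 high mm, walls 5 mm, open on top, with a small copper offcut in it. Origin: centre of its underside.
- hammer: Loose hammer, 280 mm long, lying on the bench beyond the box (a bystander).
- nippers: Loose end nippers with orange handles, about 200 mm long (a bystander).
- glue_bottle: White glue bottle with a red cap, 56 mm diameter, 130 mm high (a bystander).
- wax_tin: Brass-coloured tin, 72 mm diameter, 50 mm high (a bystander).

How it is judged:
On the way, in this order (a step that is already met when the one before it is completed fails the run):
1. the red punch lies in the scrap crate, released (x of worn_punch_mid in the frame of scrap_crate between -0.085 and 0.085 m and y of worn_punch_mid in the frame of scrap_crate between -0.07 and 0.07 m and z of worn_punch_mid in the frame of scrap_crate between 0 and 0.065 m and linear speed of worn_punch below 0.03 m/s and contact force between worn_punch and the fingers below 0.1 N), for 0.2 s.
2. the cover is fully shut (value of joint cover below 0.004 m), for 0.2 s.
At the end, for the whole second after the job is handed in: The red punch lies at rest in the scrap crate (its middle inside the walls and less than 65 mm above the crate's underside), the cover is shut to within 4 mm, and the black punch lies in the box within 30 mm of where it started (x of worn_punch_mid in the frame of scrap_crate between -0.085 and 0.085 m and y of worn_punch_mid in the frame of scrap_crate between -0.07 and 0.07 m and z of worn_punch_mid in the frame of scrap_crate between 0 and 0.065 m and linear speed of worn_punch below 0.03 m/s and value of joint cover below 0.004 m and x of good_punch_mid in the frame of punch_box between -0.086 and 0.086 m and y of good_punch_mid in the frame of punch_box between -0.086 and 0.086 m and z of good_punch_mid in the frame of punch_box between 0 and 0.04 m and distance of good_punch from where it was at the start of the episode below 0.03 m); the robot touches nothing.
It fails at once if the hammer is moved by more than 30 mm (distance of hammer from where it was at the start of the episode above 0.03 m).
It fails at once if the pair of nippers is moved by more than 30 mm (distance of nippers from where it was at the start of the episode above 0.03 m).
It fails at once if the glue bottle is moved by more than 30 mm (distance of glue_bottle from where it was at the start of the episode above 0.03 m).
It fails at once if the wax tin is moved by more than 30 mm (distance of wax_tin from where it was at the start of the episode above 0.03 m).
It also fails if it takes over 72 s, if anything falls off the work surface, if the arm or the gripper's body presses on something with over 40 N, if the wrist force passes 120 N, or if a joint passes its speed limit or range.

### The arm

A 7-joint arm with a two-finger parallel gripper is mounted at the origin on the work surface. World frame = base frame: x ahead of the robot, y to its left, z up, the work surface at z = 0. Lengths are in m, angles in rad, forces in N, time in s.
With the tool pointing down it reaches from about 0.425 to 0.875 m from the base axis. Payload 8.4 kg.
Tool frame: the origin (TCP) lies midway between the tips of the shut fingers; the grasp point (between the pads) lies r.grasp_offset behind it (r.grasp_offset is the distance from the TCP to the grasp point, in m); z points along the fingers, y is the line along which they close (so a half turn about z gives the same grasp; the last joint's range is limited). The gripper opens to 87 mm and grips with 3 to 60 N. Pads are 19 mm wide; open, the fingers measure 117 mm over their backs; the gripper's body (75 mm by 190 mm) begins 51 mm behind the grasp point.
Start: joints at [-1.355, 0.333, 0.04, 1.465, -0.013, 1.343, -0.059], TCP at [0.201, 0.618, 0.188] pointing down, gripper open.
Joint ranges: [-2.58, 2.58], [-0.38, 2.09], [-1.3, 1.39], [0.25, 2.4], [-1.5, 4.64], [0.08, 2.09], [-2.65, 2.65]. Speed limits (rad/s): [2.22, 2.22, 2.79, 2.79, 3.14, 3.14, 3.14].

### API

Orientations are given as a unit quaternion [w, x, y, z].
In Python, from bench import telemetry, viewer, r gives the robot as it stands. The module is installed in compiled form; this text tells all that it offers.
- The arm moves only by the tool drive_tool, never from a script. Its argument "moves" is a list of rows, each an object with "rot": the turn, a rotation vector about the world's x, y, z in rad, a list of three; "xyz": the shift along the world's x, y, z in m, a list of three; "fingers": the closure, from -1 (fully open) to 1 (shut). In form: [{"rot": [ax, ay, az], "xyz": [x, y, z], "fingers": fingers}, ...]. A call has 1 to 8 rows; each row shifts and turns the commanded pose from where the row before left it; what a row does not reach is not made up. A row lasts 1/10 s, in which the tool goes at most 50 mm and 8.59 degrees, less where a joint would pass 70% of its speed; a pose out of reach is approached as far as the arm can. A call with a gripper value outside its range is refused whole. The fingers move at their own pace and stop on an object; "squeeze" is the grip in N (left out, the last holds). Time passes only in rows, so rows that do not move let the fingers close. It gives the time, the measured TCP pose, the force, the opening and the grip force at its end, in the units of the state.
- telemetry.get_state(): the state, without advancing time (a new reading comes with each control period).
- viewer.snapshot(name): name is "scene" or "top"; returns (picture, depth): 480x640x3 uint8, red, green, blue; 480x640 float32, m along the optical axis (not along the pixel's ray), 0 where there is no reading.
- viewer.camera_model(name): a dict with "fx", "fy", "cx", "cy" (pixels), "R" (3x3) and "t" (3): a world point X has camera coordinates R X + t. Camera axes: x right, y down, z forward; pixel columns grow to the right and rows downward; lengths in m; the calibration is good to about 2 mm. A picture is of the moment at which its call begins. camera_model takes no time and is no camera call.
- r.sign_off(): hands the job in; it is judged then, once.
The state is a dict: "clock": time; "joint_pos": joint angles; "joint_velocities": joint speeds; "joint_torque": joint torques, N m; "position": TCP position; "tcp_rot": TCP orientation; "force": force on the tool from outside, world axes, zero at the start; "ft_torque": the same for the moment, N m; "grip_width": finger opening in m; "grip_force": force on a finger pad.
Only numpy, scipy, OpenCV 4.12 (cv2) and the standard library are available. Lean on these libraries where they do the work, as an engineer would, in place of code of your own. Each camera call takes 0.05 s, during which the arm holds its last target. There are 200 camera calls.

## Working session

There is one attempt and no reset: what is moved stays moved. The work goes in short steps, Python scripts to look and compute and a tool call to move; the robot and the scene stay as the last step left them, time stands still between calls to the robot, and variables do not carry over. Pictures are saved under pics/ and viewed, at most 12 in all, crops included, and the job is handed in when it is done.

Besides the shell and the picture viewer there is one more tool, called as name([rows], argument=value, ...), one row to a line, values as JSON. drive_tool: Moves the arm, as the interface text tells. Its arguments: {"type":"object","properties":{"moves":{"type":"array","items":{"type":"object","properties":{"rot":{"type":"array","items":{"type":"number"}},"xyz":{"type":"array","items":{"type":"number"}},"fingers":{"type":"number"}}}},"squeeze":{"type":"number"}},"required":["moves"]}

```bash
mkdir -p pics
cat > h.py <<'E'
import numpy as np, cv2
from bench import telemetry, viewer, r
def snap(n,f):
    p,d=viewer.snapshot(n); cv2.imwrite(f'pics/{f}.png',p[:,:,::-1]); np.save(f'pics/{f}.npy',d); return p,d
def world(n,f,u,v,z=None):
    m=viewer.camera_model(n); R=np.array(m['R']);t=np.array(m['t'])
    ray=np.array([(u-m['cx'])/m['fx'],(v-m['cy'])/m['fy'],1])
    o=-R.T@t; w=R.T@ray
    if z is not None: return o+w*(z-o[2])/w[2]
    d=np.load(f'pics/{f}.npy')[v,u]; return o+w*d
E
python3 - <<'E'
from h import *
snap('top','t0');snap('scene','s0')
s=telemetry.get_state();print(s,r.grasp_offset)
print(viewer.camera_model('top'))
E
```

```text
{'clock': 0.1, 'joint_pos': array([-1.35521624,  0.33383638,  0.03989596,  1.46623341, -0.01341182,
        1.34328507, -0.05851287]), 'joint_velocities': array([ 0.00109831,  0.00050114, -0.00026464, -0.00560974, -0.0011558 ,
       -0.00088678,  0.0010802 ]), 'joint_torque': array([ 4.54152774e-03, -6.57814407e+01,  1.34047408e+00, -4.04711187e+01,
       -5.94376260e-02,  4.09618719e-02,  3.64087555e-05]), 'position': array([0.20112997, 0.61757825, 0.1875263 ]), 'tcp_rot': array([-6.98913325e-05,  1.56767286e-01,  9.87635286e-01, -7.44710408e-04]), 'force': array([-1.2259892 ,  0.17664811, -0.0475485 ]), 'ft_torque': array([-0.0561285 , -0.04768711,  0.00480363]), 'grip_force': 0.0, 'grip_width': 0.08724367954686375} 0.0187
{'fx': 523.7792937215928, 'fy': 523.7792937215928, 'cx': 317.78315935299423, 'cy': 238.22944613644412, 'R': array([[ 1.35689493e-03, -9.99807190e-01, -1.95893297e-02],
       [-9.93686304e-01,  8.49581279e-04, -1.12190943e-01],
       [ 1.12185954e-01,  1.96178799e-02, -9.93493558e-01]]), 't': array([-0.00180659,  0.65426056,  1.23442048])}
```

View pics/t0.png

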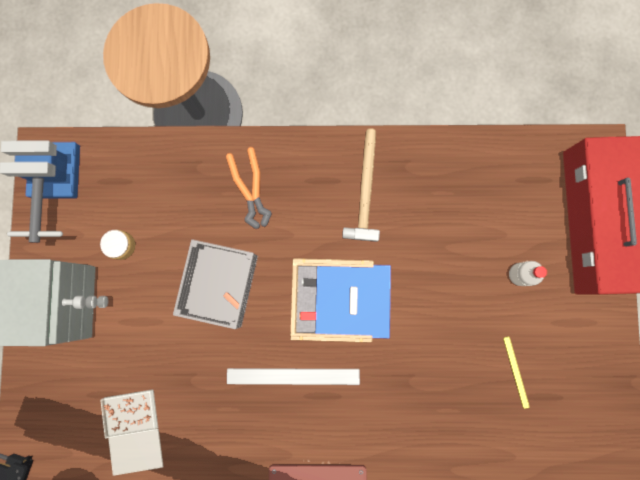

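View pics/s0.png

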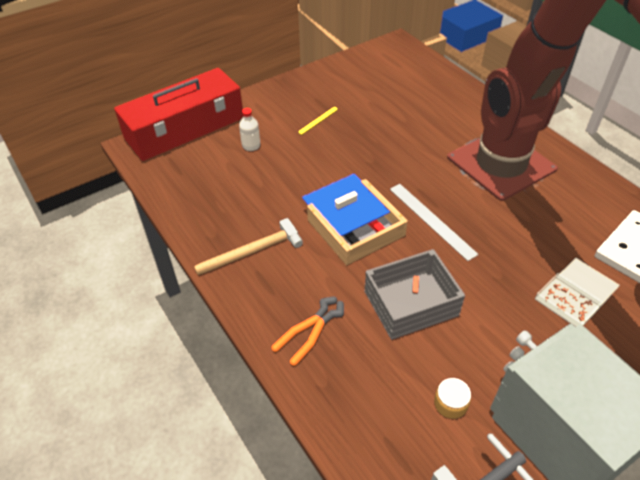

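The top view shows the box at about (331,300) with its +y end to the left. The cover is partly open with the white grip at (353,300). The red punch handle is at (308,316), the black one at (309,282), and the crate is at (215,284). I'll enlarge the box.

Run:
```python
from h import *
p=cv2.imread('pics/t0.png')[240:360,260:420]
cv2.imwrite('pics/c0.png',cv2.resize(p,None,fx=5,fy=5,interpolation=cv2.INTER_CUBIC))
```

```text
(no output)
```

View pics/c0.png

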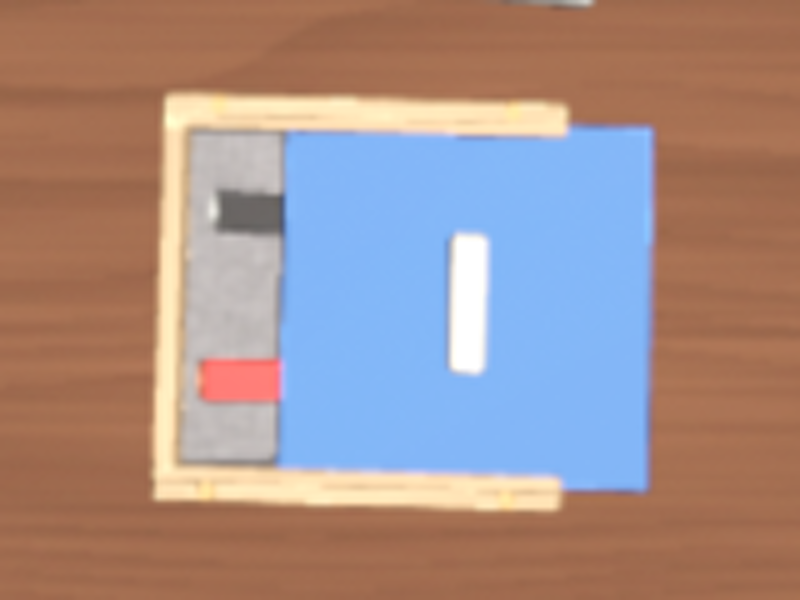

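The enlarged crop (5x, offset 260,240) shows:
- **Box:** the +y corners are at crop (165,94) and (155,499), and the rails end at (568,104) and (560,510).
- **Grip:** its top is centred at (468,303).
- **Red handle:** its end is at (198,360)-(198,402).
- **Black handle:** its end is at about (215,190)-(215,231).

Run:
```python
from h import *
np.set_printoptions(precision=4,suppress=True)
f=lambda x,y,z: world('top','t0',260+x/5-.4,240+y/5-.4,z)
for k,a in dict(b1=(165,94,.056),b2=(155,499,.056),b3=(568,104,.056),b4=(560,510,.056),grip=(468,303,.074),g1=(470,234,.074),g2=(466,373,.074),rh1=(198,360,.026),rh2=(198,402,.026),rr1=(279,360,.026),rr2=(279,402,.026),k1=(217,190,.026),k2=(214,231,.026)).items(): print(k,f(*a))
for k,a in dict(c1=(194,241),c2=(256,252),c3=(175,315),c4=(236,327)).items(): print(k,world('top','t0',*a,.08))
```

```text
b1 [0.6038 0.0579 0.056 ]
b2 [0.4138 0.0613 0.056 ]
b3 [ 0.599  -0.1337  0.056 ]
b4 [ 0.4092 -0.1279  0.056 ]
grip [ 0.5052 -0.0848  0.074 ]
g1 [ 0.5371 -0.0859  0.074 ]
g2 [ 0.473  -0.0837  0.074 ]
rh1 [0.4775 0.0432 0.026 ]
rh2 [0.4574 0.043  0.026 ]
rr1 [0.4775 0.0041 0.026 ]
rr2 [0.4575 0.004  0.026 ]
k1 [0.5593 0.0344 0.026 ]
k2 [0.5395 0.0357 0.026 ]
c1 [0.6431 0.2889 0.08  ]
c2 [0.617  0.1422 0.08  ]
c3 [0.4706 0.3283 0.08  ]
c4 [0.4435 0.1859 0.08  ]
```

drive_tool([
  {"xyz": [0.018, -0.045, 0.005], "rot": [0, 0, 0.036], "fingers": 0},
  {"xyz": [0.018, -0.045, 0.005], "rot": [0, 0, 0.036], "fingers": 0},
  {"xyz": [0.018, -0.045, 0], "rot": [0, 0, 0.036], "fingers": 0},
  {"xyz": [0.018, -0.045, 0], "rot": [0, 0, 0.036], "fingers": 0},
  {"xyz": [0.03, -0.038, 0], "rot": [0, 0, 0.036], "fingers": 0},
  {"xyz": [0.03, -0.038, 0], "rot": [0, 0, 0.036], "fingers": 0},
  {"xyz": [0.03, -0.038, 0], "rot": [0, 0, 0.036], "fingers": 0},
  {"xyz": [0.03, -0.038, 0], "rot": [0, 0, 0.036], "fingers": 0},
], squeeze=20)

```text
clock: 0.9
position: [0.394, 0.2841, 0.1983]
tcp_rot: [-0.0, 0.013, 1.0, 0.0]
force: [0.2, 0.5, 0.8]
grip_width: 0.0441
grip_force: 0.0
```

drive_tool([
  {"xyz": [0.014, -0.046, 0], "rot": [0, 0, 0], "fingers": 0},
  {"xyz": [0.014, -0.046, 0], "rot": [0, 0, 0], "fingers": 0},
  {"xyz": [0.014, -0.046, 0], "rot": [0, 0, 0], "fingers": 0},
  {"xyz": [0.014, -0.046, 0], "rot": [0, 0, 0], "fingers": 0},
  {"xyz": [0.014, -0.046, 0], "rot": [0, 0, 0], "fingers": 0},
  {"xyz": [0.014, -0.046, 0], "rot": [0, 0, 0], "fingers": 0},
  {"xyz": [0.014, -0.046, 0], "rot": [0, 0, 0], "fingers": 0},
  {"xyz": [0.014, -0.046, 0], "rot": [0, 0, 0], "fingers": 0},
])

```text
clock: 1.7
position: [0.5053, -0.0839, 0.1984]
tcp_rot: [0.0, 0.013, 1.0, 0.0]
force: [0.3, -0.0, -0.3]
grip_width: 0.0436
grip_force: 0.0
```

drive_tool([
  {"xyz": [0, 0, -0.045], "rot": [0, 0, 0], "fingers": 0},
  {"xyz": [0, 0, -0.035], "rot": [0, 0, 0], "fingers": 0},
  {"xyz": [0, 0, 0], "rot": [0, 0, 0], "fingers": 0},
])

```text
clock: 2.0
position: [0.5018, -0.0821, 0.1144]
tcp_rot: [-0.004, 0.014, 1.0, -0.001]
force: [-0.4, 0.9, -0.3]
grip_width: 0.0438
grip_force: 0.0
```

drive_tool([
  {"xyz": [0, -0.002, -0.03], "rot": [0, 0, 0], "fingers": 0},
  {"xyz": [0, 0, -0.02], "rot": [0, 0, 0], "fingers": 0},
  {"xyz": [0, 0, -0.01], "rot": [0, 0, 0], "fingers": 0},
  {"xyz": [0, 0, 0], "rot": [0, 0, 0], "fingers": 0},
  {"xyz": [0, 0, 0], "rot": [0, 0, 0], "fingers": 0},
])

```text
clock: 2.5
position: [0.5061, -0.0839, 0.0597]
tcp_rot: [0.001, 0.013, 1.0, 0.0]
force: [-0.1, 0.3, 0.9]
grip_width: 0.0436
grip_force: 0.0
```

drive_tool([
  {"xyz": [0, -0.001, -0.005], "rot": [0, 0, 0], "fingers": 1},
  {"xyz": [0, 0, 0], "rot": [0, 0, 0], "fingers": 1},
  {"xyz": [0, 0, 0], "rot": [0, 0, 0], "fingers": 1},
  {"xyz": [0, 0, 0], "rot": [0, 0, 0], "fingers": 1},
  {"xyz": [0, 0, 0], "rot": [0, 0, 0], "fingers": 1},
])

```text
clock: 3.0
position: [0.5054, -0.085, 0.0535]
tcp_rot: [0.0, 0.013, 1.0, 0.0]
force: [-0.6, -0.6, -0.3]
grip_width: 0.0114
grip_force: 0.0
```

drive_tool([
  {"xyz": [0, 0, 0], "rot": [0, 0, 0], "fingers": 1},
  {"xyz": [0, 0, 0], "rot": [0, 0, 0], "fingers": 1},
  {"xyz": [0, 0, 0], "rot": [0, 0, 0], "fingers": 1},
])

```text
clock: 3.3
position: [0.5053, -0.085, 0.0534]
tcp_rot: [0.0, 0.013, 1.0, -0.0]
force: [-0.2, 0.3, -0.3]
grip_width: 0.0008
grip_force: 0.0
```

Run:
```python
from h import *
snap('top','t1');snap('scene','s1')
a=cv2.imread('pics/t1.png')[230:370,250:430];b=cv2.imread('pics/s1.png')[130:270,280:460]
cv2.imwrite('pics/c1.png',cv2.resize(np.hstack([a,b]),(800,311),interpolation=cv2.INTER_CUBIC))
```

```text
(no output)
```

View pics/c1.png

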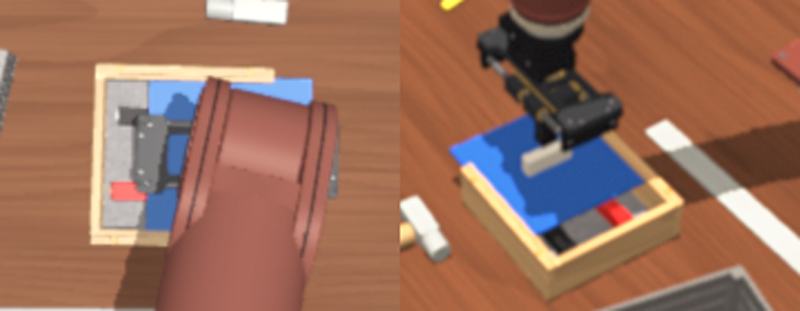

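The fingers closed beside or behind the ridge without gripping it: in the scene half, the ridge at about (545,157) sits in front of the fingers. I'll check the positions with depth.

Run:
```python
from h import *
np.set_printoptions(precision=4,suppress=True)
print('top depth grip',world('top','t0',353,300),'plane',world('top','t0',353,300,.074),'cover',world('top','t0',375,320),'table',world('top','t0',450,300), 'red',world('top','t0',307,316))
for f in('s0','s1'):
    p=cv2.imread(f'pics/{f}.png'); w=(p[180:215,320:370].min(2)>170); v,u=np.nonzero(w)
    P=np.array([world('scene',f,a+320,b+180) for a,b in zip(u,v)]); 
    print(f,len(P),P.mean(0),P.min(0),P.max(0))
for f in('t0','t1'):
    m=cv2.imread(f'pics/{f}.png')
# dark tall points near gripper in scene s1
d=np.load('pics/s1.npy')
for v in range(176,206,4):
    print(v,[tuple(np.round(world('scene','s1',u,v),3)) for u in (338,344,350,356)])
```

```text
top depth grip [ 0.5057 -0.0844  0.0724] plane [ 0.5057 -0.0843  0.074 ] cover [ 0.4587 -0.1372  0.0471] table [ 0.5057 -0.3246  0.0038] red [0.4671 0.0242 0.0276]
s0 144 [ 0.5067 -0.0851  0.0701] [ 0.455  -0.1162  0.0442] [ 0.5862 -0.0716  0.0811]
s1 44 [ 0.5262 -0.0823  0.0716] [ 0.4914 -0.0945  0.0478] [ 0.5881 -0.0739  0.0809]
176 [(np.float64(0.545), np.float64(-0.064), np.float64(0.183)), (np.float64(0.532), np.float64(-0.056), np.float64(0.182)), (np.float64(0.529), np.float64(-0.035), np.float64(0.196)), (np.float64(0.501), np.float64(-0.048), np.float64(0.172))]
180 [(np.float64(0.545), np.float64(-0.063), np.float64(0.17)), (np.float64(0.535), np.float64(-0.052), np.float64(0.173)), (np.float64(0.517), np.float64(-0.051), np.float64(0.164)), (np.float64(0.529), np.float64(-0.011), np.float64(0.201))]
184 [(np.float64(0.478), np.float64(-0.157), np.float64(0.048)), (np.float64(0.516), np.float64(-0.078), np.float64(0.13)), (np.float64(0.543), np.float64(-0.015), np.float64(0.193)), (np.float64(0.536), np.float64(-0.002), np.float64(0.199))]
188 [(np.float64(0.491), np.float6
[... 481 characters left out ...]
t64(-0.121), np.float64(0.046)), (np.float64(0.503), np.float64(-0.093), np.float64(0.068)), (np.float64(0.494), np.float64(-0.079), np.float64(0.073)), (np.float64(0.538), np.float64(0.004), np.float64(0.164))]
200 [(np.float64(0.53), np.float64(-0.083), np.float64(0.076)), (np.float64(0.514), np.float64(-0.078), np.float64(0.072)), (np.float64(0.495), np.float64(-0.077), np.float64(0.061)), (np.float64(0.476), np.float64(-0.076), np.float64(0.052))]
204 [(np.float64(0.533), np.float64(-0.079), np.float64(0.066)), (np.float64(0.514), np.float64(-0.078), np.float64(0.056)), (np.float64(0.497), np.float64(-0.073), np.float64(0.051)), (np.float64(0.482), np.float64(-0.067), np.float64(0.047))]
```

Run:
```python
from h import *
np.set_printoptions(precision=3,suppress=True)
b=cv2.imread('pics/s1.png')[150:220,310:390]
cv2.imwrite('pics/c2.png',cv2.resize(b,(800,700)[:1]+(600,),interpolation=cv2.INTER_CUBIC))
for u in (340,342,344,346,348):
    print(u,[(v,*np.round(world('scene','s1',u,v),3).tolist()) for v in range(186,206,2)])
m=viewer.camera_model('scene');R=np.array(m['R']);t=np.array(m['t'])
for X in ([.505,-.085,.053],[.505,-.085,.074],[.505,-.077,.09],[.505,-.085,.1]):
    c=R@X+t; print(X,m['fx']*c[0]/c[2]+m['cx'],m['fy']*c[1]/c[2]+m['cy'])
```

```text
340 [(186, 0.515, -0.097, 0.108), (188, 0.517, -0.092, 0.105), (190, 0.517, -0.093, 0.097), (192, 0.516, -0.095, 0.088), (194, 0.498, -0.119, 0.051), (196, 0.502, -0.113, 0.051), (198, 0.52, -0.088, 0.074), (200, 0.524, -0.083, 0.073), (202, 0.529, -0.075, 0.075), (204, 0.526, -0.079, 0.062)]
342 [(186, 0.517, -0.085, 0.118), (188, 0.516, -0.086, 0.109), (190, 0.516, -0.085, 0.103), (192, 0.517, -0.084, 0.097), (194, 0.49, -0.121, 0.046), (196, 0.509, -0.094, 0.07), (198, 0.518, -0.082, 0.077), (200, 0.518, -0.081, 0.071), (202, 0.521, -0.077, 0.069), (204, 0.522, -0.076, 0.062)]
344 [(186, 0.519, -0.072, 0.129), (188, 0.518, -0.074, 0.119), (190, 0.515, -0.078, 0.108), (192, 0.518, -0.074, 0.106), (194, 0.516, -0.077, 0.095), (196, 0.503, -0.093, 0.068), (198, 0.514, -0.078, 0.079), (200, 0.514, -0.078, 0.072), (202, 0.513, -0.079, 0.062), (204, 0.514, -0.078, 0.056)]
346 [(186, 0.515, -0.07, 0.129), (188, 0.51, -0.076, 0.114), (190, 0.508, -0.078, 0.104), (192, 0.513, -0.072, 0.105), (194, 0.512, -0.073, 0.096), (196, 0.504, -0.083, 0.076), (198, 0.505, -0.082, 0.071), (200, 0.509, -0.076, 0.07), (202, 0.508, -0.077, 0.062), (204, 0.508, -0.077, 0.053)]
348 [(186, 0.54, -0.028, 0.174), (188, 0.504, -0.076, 0.11), (190, 0.506, -0.073, 0.107), (192, 0.502, -0.077, 0.095), (194, 0.502, -0.078, 0.086), (196, 0.498, -0.082, 0.074), (198, 0.5, -0.079, 0.07), (200, 0.499, -0.08, 0.061), (202, 0.499, -0.081, 0.053), (204, 0.502, -0.077, 0.05)]
[0.505, -0.085, 0.053] 345.1646568948615 201.967178512937
[0.505, -0.085, 0.074] 345.30909355005423 196.32715952198447
[0.505, -0.077, 0.09] 347.1903779089338 193.7014365801939
[0.505, -0.085, 0.1] 345.49194601212537 189.18706508233183
```

View pics/c2.png

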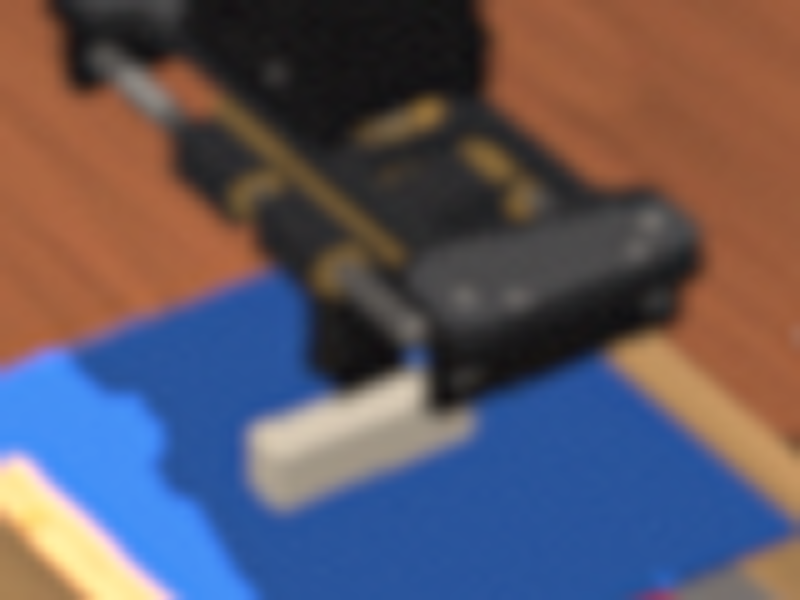

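The fingers are seen above the ridge, with their tips at about z 0.088 while 0.053 is reported. The reported height is therefore about 33 mm too low. I'll open, go lower carefully and close again.

drive_tool([
  {"xyz": [0, 0, 0], "rot": [0, 0, 0], "fingers": 0},
  {"xyz": [0, 0, 0], "rot": [0, 0, 0], "fingers": 0},
  {"xyz": [0, 0, 0], "rot": [0, 0, 0], "fingers": 0},
  {"xyz": [0, 0, 0], "rot": [0, 0, 0], "fingers": 0},
  {"xyz": [0, 0, -0.008], "rot": [0, 0, 0], "fingers": 0},
  {"xyz": [0, 0, -0.008], "rot": [0, 0, 0], "fingers": 0},
  {"xyz": [0, 0, -0.007], "rot": [0, 0, 0], "fingers": 0},
  {"xyz": [0, 0, 0], "rot": [0, 0, 0], "fingers": 0},
])

```text
clock: 4.2
position: [0.5042, -0.085, 0.029]
tcp_rot: [-0.001, 0.013, 1.0, -0.0]
force: [-0.1, -0.2, 0.6]
grip_width: 0.0432
grip_force: 0.0
```

Run:
```python
from h import *
np.set_printoptions(precision=3,suppress=True)
snap('scene','s2')
b=cv2.imread('pics/s2.png')[150:225,300:400]
cv2.imwrite('pics/c3.png',cv2.resize(b,(800,600),interpolation=cv2.INTER_CUBIC))
print(telemetry.get_state()['position'])
```

```text
[ 0.505 -0.085  0.03 ]
```

View pics/c3.png

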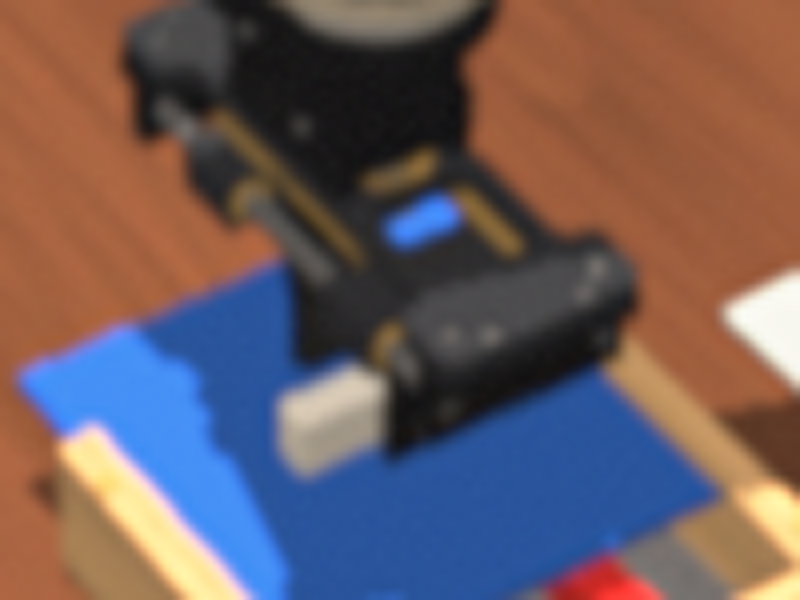

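The open fingers now straddle the ridge, with the near finger's bottom at crop (400,460). Now I'll close.

drive_tool([
  {"xyz": [0, 0, 0], "rot": [0, 0, 0], "fingers": 1},
  {"xyz": [0, 0, 0], "rot": [0, 0, 0], "fingers": 1},
  {"xyz": [0, 0, 0], "rot": [0, 0, 0], "fingers": 1},
  {"xyz": [0, 0, 0], "rot": [0, 0, 0], "fingers": 1},
  {"xyz": [0, 0, 0], "rot": [0, 0, 0], "fingers": 1},
  {"xyz": [0, 0, 0], "rot": [0, 0, 0], "fingers": 1},
])

```text
clock: 4.85
position: [0.5054, -0.0849, 0.0305]
tcp_rot: [0.0, 0.013, 1.0, 0.0]
force: [-1.4, 0.8, 2.5]
grip_width: 0.0156
grip_force: 20.0
```

Gripped: width 15.6 mm at 20 N. Sliding open.

drive_tool([
  {"xyz": [-0.0003, -0.014, 0], "rot": [0, 0, 0], "fingers": 1},
  {"xyz": [-0.0003, -0.014, 0], "rot": [0, 0, 0], "fingers": 1},
  {"xyz": [-0.0003, -0.014, 0], "rot": [0, 0, 0], "fingers": 1},
  {"xyz": [-0.0003, -0.014, 0], "rot": [0, 0, 0], "fingers": 1},
  {"xyz": [-0.0003, -0.014, 0], "rot": [0, 0, 0], "fingers": 1},
  {"xyz": [-0.0003, -0.014, 0], "rot": [0, 0, 0], "fingers": 1},
  {"xyz": [-0.0003, -0.012, 0], "rot": [0, 0, 0], "fingers": 1},
  {"xyz": [0, 0, 0], "rot": [0, 0, 0], "fingers": 1},
])

```text
clock: 5.65
position: [0.5028, -0.1828, 0.0305]
tcp_rot: [0.0, 0.014, 1.0, -0.001]
force: [-3.2, -1.7, 5.6]
grip_width: 0.0155
grip_force: 20.0
```

drive_tool([
  {"xyz": [0, 0, 0], "rot": [0, 0, 0], "fingers": 0},
  {"xyz": [0, 0, 0], "rot": [0, 0, 0], "fingers": 0},
  {"xyz": [0, 0, 0], "rot": [0, 0, 0], "fingers": 0},
  {"xyz": [0, 0, 0], "rot": [0, 0, 0], "fingers": 0},
  {"xyz": [0, 0, 0.03], "rot": [0, 0, 0], "fingers": 0},
  {"xyz": [0, 0, 0.045], "rot": [0, 0, 0], "fingers": 0},
  {"xyz": [0, 0, 0.03], "rot": [0, 0, -0.1], "fingers": 0},
  {"xyz": [0, 0, 0], "rot": [0, 0, -0.147], "fingers": 0},
])

```text
clock: 6.45
position: [0.5057, -0.1816, 0.1395]
tcp_rot: [0.003, 0.138, 0.99, 0.0]
force: [0.7, 0.1, -0.6]
grip_width: 0.0431
grip_force: 0.0
```

Run:
```python
from h import *
np.set_printoptions(precision=3,suppress=True)
snap('scene','s3');snap('top','t3')
a=cv2.imread('pics/t3.png')[240:360,270:390];b=cv2.imread('pics/s3.png')[150:270,290:410]
cv2.imwrite('pics/c4.png',cv2.resize(np.hstack([a,b]),(800,400),interpolation=cv2.INTER_CUBIC))
for n,f in(('top','t3'),('scene','s3')):
    p=cv2.imread(f'pics/{f}.png').astype(int); w=(p[...,2]>140)&(p[...,1]<90)&(p[...,0]<90); w[:150]=0
    v,u=np.nonzero(w); k=(u>280)&(u<400)&(v<340); 
    P=np.array([world(n,f,a,b) for a,b in zip(u[k],v[k])]); 
    P=P[(abs(P[:,0]-.47)<.05)&(abs(P[:,1])<.09)&(P[:,2]<.045)]
    print(f,len(P),np.median(P,0),np.percentile(P,3,0),np.percentile(P,97,0))
    T=P[P[:,2]>.018]; print(np.polyfit(T[:,1],T[:,0],1))
```

```text
return _methods._mean(a, axis=axis, dtype=dtype,
  ret = um.true_divide(
Traceback (most recent call last):
IndexError: index -1 is out of bounds for axis 0 with size 0
```

View pics/c4.png

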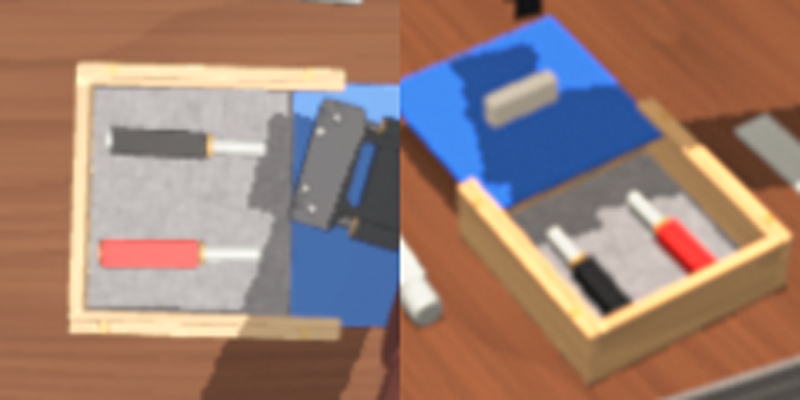

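The top half of c4 shows both punches uncovered. The red handle runs from crop (99,254) to (202,253) and its shank ends at (260,254), so it lies along world y as measured. The cover edge is at x≈290, clear of the punches.

drive_tool([
  {"xyz": [-0.005, 0.022, 0], "rot": [0, 0, -0.13], "fingers": 0},
  {"xyz": [-0.005, 0.022, 0], "rot": [0, 0, -0.13], "fingers": 0},
  {"xyz": [-0.005, 0.022, 0], "rot": [0, 0, -0.13], "fingers": 0},
  {"xyz": [-0.005, 0.022, 0], "rot": [0, 0, -0.13], "fingers": 0},
  {"xyz": [-0.005, 0.022, 0], "rot": [0, 0, -0.13], "fingers": 0},
  {"xyz": [-0.005, 0.022, 0], "rot": [0, 0, -0.13], "fingers": 0},
  {"xyz": [-0.005, 0.022, 0], "rot": [0, 0, -0.13], "fingers": 0},
  {"xyz": [0, 0.019, 0], "rot": [0, 0, -0.13], "fingers": 0},
])

```text
clock: 7.35
position: [0.4669, -0.0066, 0.1345]
tcp_rot: [-0.001, 0.61, 0.792, -0.0]
force: [0.7, -0.4, 0.1]
grip_width: 0.043
grip_force: 0.0
```

drive_tool([
  {"xyz": [0, 0, 0], "rot": [0, 0, -0.13], "fingers": 0},
  {"xyz": [0, 0, 0], "rot": [0, 0, -0.13], "fingers": 0},
  {"xyz": [0, 0, -0.03], "rot": [0, 0, 0], "fingers": 0},
  {"xyz": [0, 0, -0.03], "rot": [0, 0, 0], "fingers": 0},
  {"xyz": [0, 0, 0], "rot": [0, 0, 0], "fingers": 0},
  {"xyz": [0, 0, 0], "rot": [0, 0, 0], "fingers": 0},
])

```text
clock: 7.95
position: [0.4675, -0.0082, 0.0752]
tcp_rot: [-0.0, 0.707, 0.707, -0.001]
force: [0.3, 0.3, 1.3]
grip_width: 0.0432
grip_force: 0.0
```

drive_tool([
  {"xyz": [0, 0, -0.025], "rot": [0, 0, 0], "fingers": 0},
  {"xyz": [0, 0, -0.025], "rot": [0, 0, 0], "fingers": 0},
  {"xyz": [0, 0, -0.02], "rot": [0, 0, 0], "fingers": 0},
  {"xyz": [0, 0, 0], "rot": [0, 0, 0], "fingers": 0},
  {"xyz": [0, 0, -0.006], "rot": [0, 0, 0], "fingers": 0},
  {"xyz": [0, 0, 0], "rot": [0, 0, 0], "fingers": 0},
])

```text
clock: 8.55
position: [0.4689, -0.0077, 0.0002]
tcp_rot: [0.0, 0.708, 0.706, 0.001]
force: [-0.1, -0.6, 0.0]
grip_width: 0.0434
grip_force: 0.0
```

Run:
```python
from h import *
s=telemetry.get_state();print(s['position'],s['force'])
snap('scene','s4')
b=cv2.imread('pics/s4.png')[170:260,310:430]
cv2.imwrite('pics/c5.png',cv2.resize(b,(800,600),interpolation=cv2.INTER_CUBIC))
```

```text
[ 4.68936248e-01 -7.73168215e-03  2.19166468e-04] [-0.09708239 -0.56367515  0.00992349]
```

View pics/c5.png

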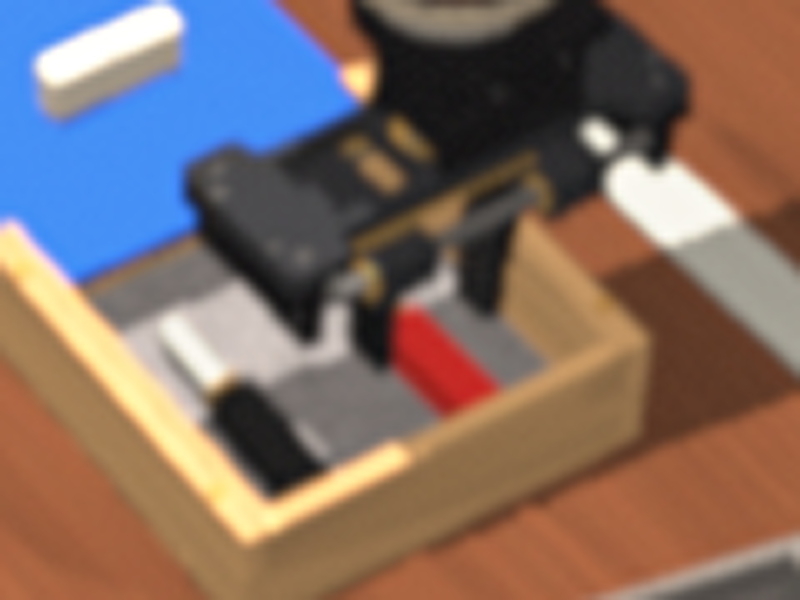

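The fingers straddle the red handle, with the near finger's tip at crop (380,365), still above the floor. I'll go on down, watching the force.

drive_tool([
  {"xyz": [0, 0, -0.007], "rot": [0, 0, 0], "fingers": 0},
  {"xyz": [0, 0, -0.007], "rot": [0, 0, 0], "fingers": 0},
  {"xyz": [0, 0, -0.003], "rot": [0, 0, 0], "fingers": 0},
  {"xyz": [0, 0, 0], "rot": [0, 0, 0], "fingers": 0},
])

```text
clock: 9.0
position: [0.4677, -0.0081, -0.0182]
tcp_rot: [-0.0, 0.708, 0.706, -0.001]
force: [0.3, 0.3, -0.3]
grip_width: 0.0435
grip_force: 0.0
```

Run:
```python
from h import *
np.set_printoptions(precision=3,suppress=True)
m=viewer.camera_model('scene');R=np.array(m['R']);t=np.array(m['t'])
print('s4 tip ray at x=.4905 face:')
ray=R.T@np.array([(367-m['cx'])/m['fx'],(224.75-m['cy'])/m['fy'],1]);o=-R.T@t
for y in(-.0177,-.008,.0017): print(o+ray*(y-o[1])/ray[1])
s=telemetry.get_state();print(s['position'],s['force'])
```

```text
s4 tip ray at x=.4905 face:
[ 0.48  -0.018  0.008]
[ 0.488 -0.008  0.021]
[0.496 0.002 0.035]
[ 0.468 -0.008 -0.018] [ 0.279  0.344 -0.255]
```

drive_tool([
  {"xyz": [0, 0, -0.003], "rot": [0, 0, 0], "fingers": 0},
  {"xyz": [0, 0, -0.001], "rot": [0, 0, 0], "fingers": 1},
  {"xyz": [0, 0, 0], "rot": [0, 0, 0], "fingers": 1},
  {"xyz": [0, 0, 0], "rot": [0, 0, 0], "fingers": 1},
  {"xyz": [0, 0, 0], "rot": [0, 0, 0], "fingers": 1},
  {"xyz": [0, 0, 0], "rot": [0, 0, 0], "fingers": 1},
  {"xyz": [0, 0, 0], "rot": [0, 0, 0], "fingers": 1},
], squeeze=30)

```text
clock: 9.7
position: [0.4681, -0.008, -0.0216]
tcp_rot: [-0.0, 0.708, 0.706, -0.0]
force: [-1.7, 0.6, 2.0]
grip_width: 0.0194
grip_force: 30.0
```

drive_tool([
  {"xyz": [0, 0, 0.02], "rot": [0, 0, 0], "fingers": 1},
  {"xyz": [0, 0, 0.04], "rot": [0, 0, 0], "fingers": 1},
  {"xyz": [0, 0, 0.04], "rot": [0, 0, 0], "fingers": 1},
  {"xyz": [0, 0, 0.04], "rot": [0, 0, 0], "fingers": 1},
  {"xyz": [0, 0, 0], "rot": [0, 0, 0], "fingers": 1},
])

```text
clock: 10.2
position: [0.4714, -0.0077, 0.1231]
tcp_rot: [0.002, 0.708, 0.706, 0.004]
force: [0.9, 0.5, -0.9]
grip_width: 0.0197
grip_force: 30.0
```

drive_tool([
  {"xyz": [0.007, 0.015, 0], "rot": [0, 0, -0.02], "fingers": 1},
  {"xyz": [0.016, 0.038, 0], "rot": [0, 0, -0.03], "fingers": 1},
  {"xyz": [0.018, 0.042, 0], "rot": [0, 0, -0.03], "fingers": 1},
  {"xyz": [0.018, 0.042, 0], "rot": [0, 0, -0.03], "fingers": 1},
  {"xyz": [0.018, 0.042, 0], "rot": [0, 0, -0.03], "fingers": 1},
  {"xyz": [0.018, 0.04, 0], "rot": [0, 0, -0.03], "fingers": 1},
  {"xyz": [0.011, 0.026, 0], "rot": [0, 0, -0.01], "fingers": 1},
  {"xyz": [0, 0, 0], "rot": [0, 0, 0], "fingers": 1},
])

```text
clock: 11.0
position: [0.5738, 0.242, 0.1163]
tcp_rot: [-0.0, 0.767, 0.642, -0.001]
force: [-0.1, 0.1, -1.5]
grip_width: 0.0196
grip_force: 30.0
```

Run:
```python
from h import *
snap('scene','s5')
b=cv2.imread('pics/s5.png')[180:360,300:540]
cv2.imwrite('pics/c6.png',cv2.resize(b,(800,600),interpolation=cv2.INTER_CUBIC))
```

```text
(no output)
```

View pics/c6.png

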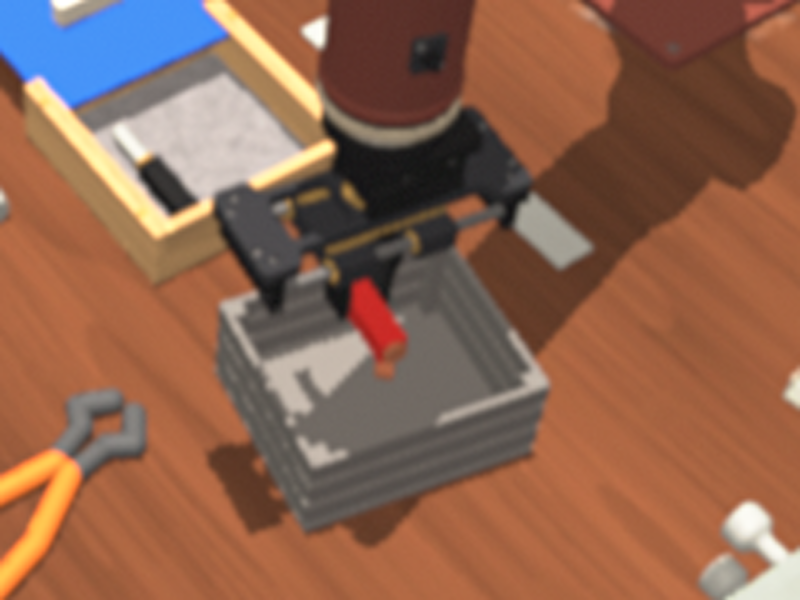

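The red punch is firmly held above the crate: its handle is at crop (375,320), inside the rim. The black punch is still in the box. Lowering.

drive_tool([
  {"xyz": [-0.002, -0.004, -0.03], "rot": [0, 0, 0], "fingers": 1},
  {"xyz": [-0.002, 0, -0.035], "rot": [0, 0, 0], "fingers": 1},
  {"xyz": [0, 0, -0.03], "rot": [0, 0, 0], "fingers": 1},
  {"xyz": [0, 0, -0.02], "rot": [0, 0, 0], "fingers": 1},
  {"xyz": [0, 0, 0], "rot": [0, 0, 0], "fingers": 1},
])

```text
clock: 11.55
position: [0.5679, 0.231, 0.0003]
tcp_rot: [-0.0, 0.769, 0.639, -0.002]
force: [0.1, -0.3, -0.6]
grip_width: 0.0203
grip_force: 30.0
```

drive_tool([
  {"xyz": [0, 0, -0.005], "rot": [0, 0, 0], "fingers": 1},
  {"xyz": [0, 0, 0], "rot": [0, 0, 0], "fingers": 0},
  {"xyz": [0, 0, 0], "rot": [0, 0, 0], "fingers": 0},
  {"xyz": [0, 0, 0], "rot": [0, 0, 0], "fingers": 0},
  {"xyz": [0, 0, 0], "rot": [0, 0, 0], "fingers": 0},
  {"xyz": [0, 0, 0.04], "rot": [0, 0, 0], "fingers": 0},
  {"xyz": [0, 0, 0.05], "rot": [0, 0, 0], "fingers": 0},
  {"xyz": [0, 0, 0.03], "rot": [0, 0, 0], "fingers": 0},
])

```text
clock: 12.35
position: [0.5714, 0.2332, 0.1222]
tcp_rot: [0.0, 0.769, 0.639, 0.002]
force: [1.0, -0.7, 0.1]
grip_width: 0.0435
grip_force: 0.0
```

drive_tool([
  {"xyz": [-0.006, -0.035, 0], "rot": [0, 0, 0.144], "fingers": 0},
  {"xyz": [-0.006, -0.035, 0], "rot": [0, 0, 0.144], "fingers": 0},
  {"xyz": [-0.006, -0.035, 0], "rot": [0, 0, 0.144], "fingers": 0},
  {"xyz": [-0.006, -0.035, 0], "rot": [0, 0, 0.144], "fingers": 0},
  {"xyz": [-0.006, -0.035, 0], "rot": [0, 0, 0.144], "fingers": 0},
  {"xyz": [-0.006, -0.035, 0], "rot": [0, 0, 0.144], "fingers": 0},
  {"xyz": [-0.006, -0.035, 0], "rot": [0, 0, 0.144], "fingers": 0},
  {"xyz": [-0.006, -0.035, 0], "rot": [0, 0, 0.144], "fingers": 0},
])

```text
clock: 13.15
position: [0.5219, -0.0484, 0.1188]
tcp_rot: [0.0, 0.294, 0.956, 0.0]
force: [0.5, -0.4, 0.7]
grip_width: 0.0438
grip_force: 0.0
```

drive_tool([
  {"xyz": [-0.005, -0.035, 0], "rot": [0, 0, 0.144], "fingers": 0},
  {"xyz": [-0.005, -0.035, 0], "rot": [0, 0, 0.144], "fingers": 0},
  {"xyz": [-0.005, -0.035, 0], "rot": [0, 0, 0.144], "fingers": 0},
  {"xyz": [-0.005, -0.03, 0], "rot": [0, 0, 0.144], "fingers": 0},
  {"xyz": [0, 0, 0], "rot": [0, 0, 0], "fingers": 0},
  {"xyz": [0, 0, 0], "rot": [0, 0, 0], "fingers": 0},
])

```text
clock: 13.75
position: [0.502, -0.1825, 0.1186]
tcp_rot: [0.0, 0.015, 1.0, 0.0]
force: [0.8, 0.6, 0.7]
grip_width: 0.0436
grip_force: 0.0
```

Run:
```python
from h import *
snap('top','t6')
b=cv2.imread('pics/t6.png')[220:370,160:420]
cv2.imwrite('pics/c7.png',cv2.resize(b,(800,462),interpolation=cv2.INTER_CUBIC))
```

```text
(no output)
```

View pics/c7.png

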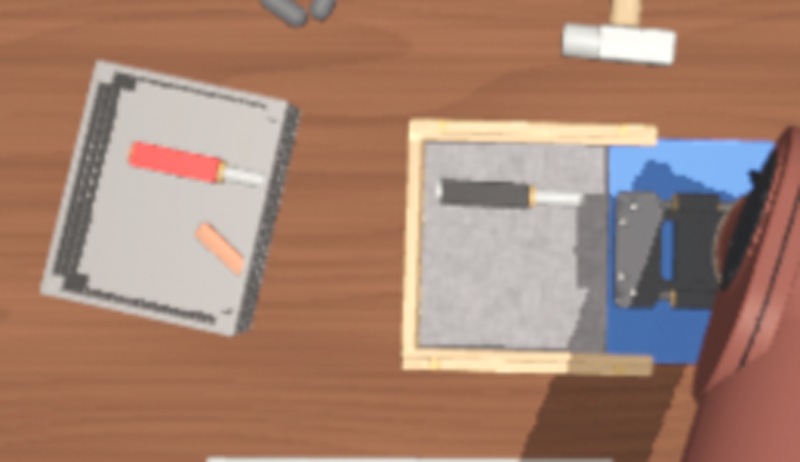

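The red punch lies in the crate at crop (195,165). The black punch is unmoved at (510,195), and the gripper is above the cover ridge. Next I'll go down, grip and shut the cover.

drive_tool([
  {"xyz": [0, 0, -0.03], "rot": [0, 0, 0], "fingers": 0},
  {"xyz": [0, 0, -0.03], "rot": [0, 0, 0], "fingers": 0},
  {"xyz": [0, 0, -0.02], "rot": [0, 0, 0], "fingers": 0},
  {"xyz": [0, 0, -0.008], "rot": [0, 0, 0], "fingers": 0},
  {"xyz": [0, 0, 0], "rot": [0, 0, 0], "fingers": 0},
])

```text
clock: 14.3
position: [0.5019, -0.1808, 0.0297]
tcp_rot: [-0.001, 0.013, 1.0, 0.0]
force: [-0.3, -0.3, 0.8]
grip_width: 0.0438
grip_force: 0.0
```

drive_tool([
  {"xyz": [0, 0, 0], "rot": [0, 0, 0], "fingers": 1},
  {"xyz": [0, 0, 0], "rot": [0, 0, 0], "fingers": 1},
  {"xyz": [0, 0, 0], "rot": [0, 0, 0], "fingers": 1},
  {"xyz": [0, 0, 0], "rot": [0, 0, 0], "fingers": 1},
  {"xyz": [0, 0, 0], "rot": [0, 0, 0], "fingers": 1},
  {"xyz": [0, 0, 0], "rot": [0, 0, 0], "fingers": 1},
], squeeze=20)

```text
clock: 14.9
position: [0.5025, -0.1821, 0.0308]
tcp_rot: [0.0, 0.013, 1.0, 0.0]
force: [-0.4, 0.3, 5.2]
grip_width: 0.0157
grip_force: 20.0
```

drive_tool([
  {"xyz": [0.0004, 0.018, 0], "rot": [0, 0, 0], "fingers": 1},
  {"xyz": [0.0004, 0.018, 0], "rot": [0, 0, 0], "fingers": 1},
  {"xyz": [0.0004, 0.018, 0], "rot": [0, 0, 0], "fingers": 1},
  {"xyz": [0.0004, 0.018, 0], "rot": [0, 0, 0], "fingers": 1},
  {"xyz": [0.0004, 0.018, 0], "rot": [0, 0, 0], "fingers": 1},
  {"xyz": [0.0004, 0.018, 0], "rot": [0, 0, 0], "fingers": 1},
  {"xyz": [0.0004, 0.018, 0], "rot": [0, 0, 0], "fingers": 1},
  {"xyz": [0.0003, 0.01, 0], "rot": [0, 0, 0], "fingers": 1},
])

```text
clock: 15.7
position: [0.5062, -0.0452, 0.0308]
tcp_rot: [0.001, 0.013, 1.0, -0.0]
force: [2.4, -3.6, 1.5]
grip_width: 0.016
grip_force: 20.0
```

drive_tool([
  {"xyz": [0, 0.004, 0], "rot": [0, 0, 0], "fingers": 1},
  {"xyz": [0, 0.003, 0], "rot": [0, 0, 0], "fingers": 1},
  {"xyz": [0, 0.003, 0], "rot": [0, 0, 0], "fingers": 1},
  {"xyz": [0, 0, 0], "rot": [0, 0, 0], "fingers": 1},
])

```text
clock: 16.1
position: [0.5064, -0.0362, 0.0308]
tcp_rot: [0.001, 0.013, 1.0, 0.0]
force: [4.6, -0.5, 1.4]
grip_width: 0.0152
grip_force: 20.0
```

drive_tool([
  {"xyz": [0, 0.002, 0], "rot": [0, 0, 0], "fingers": 1},
  {"xyz": [0, 0.002, 0], "rot": [0, 0, 0], "fingers": 1},
  {"xyz": [0, 0, 0], "rot": [0, 0, 0], "fingers": 1},
])

```text
clock: 16.4
position: [0.5064, -0.036, 0.0308]
tcp_rot: [0.001, 0.014, 1.0, -0.002]
force: [6.2, -11.9, 1.7]
grip_width: 0.0159
grip_force: 20.0
```

At the stop: −12 N and no further travel. Release, lift and check.

drive_tool([
  {"xyz": [0, -0.003, 0], "rot": [0, 0, 0], "fingers": 0},
  {"xyz": [0, 0, 0], "rot": [0, 0, 0], "fingers": 0},
  {"xyz": [0, 0, 0], "rot": [0, 0, 0], "fingers": 0},
  {"xyz": [0, 0, 0], "rot": [0, 0, 0], "fingers": 0},
  {"xyz": [0, 0, 0.03], "rot": [0, 0, 0], "fingers": 0},
  {"xyz": [0, 0, 0.045], "rot": [0, 0, 0], "fingers": 0},
  {"xyz": [0, -0.02, 0.045], "rot": [0, 0, 0], "fingers": 0},
  {"xyz": [0, -0.048, 0], "rot": [0, 0, 0], "fingers": 0},
])

```text
clock: 17.2
position: [0.5091, -0.0998, 0.1558]
tcp_rot: [0.004, 0.009, 1.0, 0.001]
force: [1.2, -1.5, -1.3]
grip_width: 0.0435
grip_force: 0.0
```

drive_tool([
  {"xyz": [0, -0.048, 0], "rot": [0, 0, 0], "fingers": 0},
  {"xyz": [0, -0.048, 0], "rot": [0, 0, 0], "fingers": 0},
  {"xyz": [0, -0.048, 0], "rot": [0, 0, 0], "fingers": 0},
  {"xyz": [0, 0, 0], "rot": [0, 0, 0], "fingers": 0},
])

```text
clock: 17.6
position: [0.5032, -0.2541, 0.1506]
tcp_rot: [-0.0, 0.017, 1.0, -0.002]
force: [0.1, 0.5, 1.1]
grip_width: 0.0433
grip_force: 0.0
```

Run:
```python
from h import *
np.set_printoptions(precision=4,suppress=True)
p,_=snap('top','t7')
w=(p[270:330,300:365].min(2)>200); v,u=np.nonzero(w); print('ridge top',len(u),world('top','t7',u.mean()+300,v.mean()+270,.074))
print('left cover edge px row 300:',[tuple(x) for x in p[300,288:304]])
b=cv2.imread('pics/t7.png')[220:370,160:420]
cv2.imwrite('pics/c8.png',cv2.resize(b,(800,462),interpolation=cv2.INTER_CUBIC))
```

```text
ridge top 199 [ 0.5069 -0.0364  0.074 ]
left cover edge px row 300: [(np.uint8(164), np.uint8(110), np.uint8(81)), (np.uint8(164), np.uint8(109), np.uint8(81)), (np.uint8(167), np.uint8(114), np.uint8(84)), (np.uint8(199), np.uint8(155), np.uint8(116)), (np.uint8(252), np.uint8(219), np.uint8(173)), (np.uint8(255), np.uint8(235), np.uint8(189)), (np.uint8(255), np.uint8(233), np.uint8(188)), (np.uint8(232), np.uint8(205), np.uint8(180)), (np.uint8(171), np.uint8(184), np.uint8(230)), (np.uint8(133), np.uint8(181), np.uint8(245)), (np.uint8(129), np.uint8(180), np.uint8(247)), (np.uint8(129), np.uint8(181), np.uint8(247)), (np.uint8(129), np.uint8(181), np.uint8(247)), (np.uint8(129), np.uint8(181), np.uint8(247)), (np.uint8(129), np.uint8(181), np.uint8(247)), (np.uint8(130), np.uint8(182), np.uint8(247))]
```

View pics/c8.png

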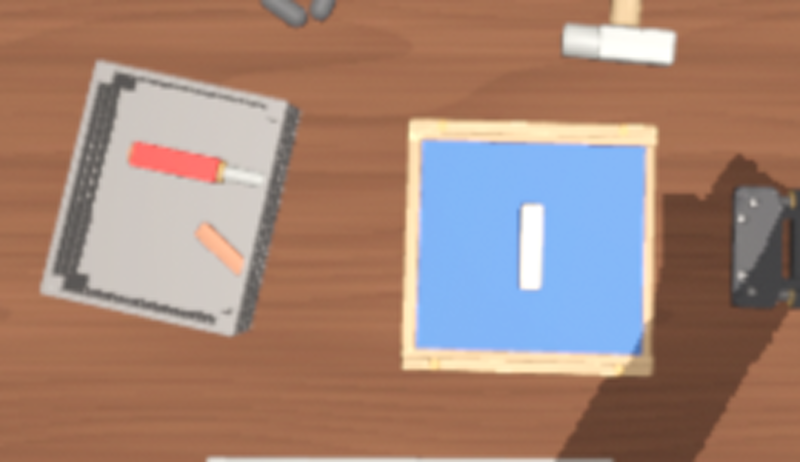

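The cover is shut flush against the wall at crop x≈418. The red punch is in the crate at (195,165), and the gripper is clear of everything.

```bash
python3 -c "
from bench import r
print(r.sign_off())"
```

```text
the job is handed in; nothing more can be done
None
```

The red punch is in the scrap crate, the cover is shut against its stop with the black punch left in place in the box, and the job is handed in; the sign-off returned no verdict.

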